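# Load the breakfast caddy and hold the spring clip open over its card

### The job

Stand the honey jar, the green tea tin and the blue egg cup upright on the floor of the wooden breakfast caddy, setting each one down rather than dropping it. Then squeeze the handles of the red spring clip that is parked on the tea box, take it off, and bring it spread open to the breakfast card standing in the caddy's end: hold it gaping squarely over the middle of the card's top edge, one jaw well down either side and neither touching the card, so that I can slip the order in beside it. Finish still holding the clip open there; do not push the card over, and leave everything else on the worktop where it stands.

Things in the scene. Friction and masses are not known exactly. Their poses are not given: they have to be found in the camera images.
- caddy: Wooden breakfast caddy, fixed, 176 (x) by 340 (y) mm outside. Origin under its centre on the worktop, z up. Floor top 10 mm above the worktop; long side walls 8 mm thick and 40 mm high, end boards 10 mm thick and 55 mm high. At its +y end a strip 12 mm wide and 22 mm high (y 140 to 152 mm) forms the slot for the card; the free floor is x -80 to 80, y -160 to 140 mm.
- card: Stiff white card with a green band, 148 wide, 105 high, 3 mm thick, standing upright in the slot across the caddy's +y end (in the caddy frame its middle is at y 156 mm). Origin at the middle of its foot, 10 mm above the worktop; x is normal to the card, y along its edge, z up. It leans on its springy foot when pushed (about 1 N at the top edge for 0.1 rad).
- card_top (a point): Middle of the card's top edge, 105 mm above the card's foot and 115 mm above the worktop.
- honey_jar: Round amber glass jar with a yellow screw cap, 52 mm across and 70 mm high (body straight from 5 to about 40 mm height, the neck and cap narrower, cap 47 mm across), about 0.18 kg. Origin at the centre of its underside, z up.
- tea_tin: Green rectangular tin with a brass seam, 56 (x) by 40 (y) by 72 mm high, about 0.12 kg. Origin at the centre of its underside, z up.
- egg_cup: Blue ceramic egg cup, 66 mm high: round foot 46 mm across, thin stem, bowl 47 to 48 mm across from 40 mm height up to the rim. About 0.09 kg. Origin at the centre of its underside, z up.
- tea_box: Open plywood box with tea sachets, fixed, 160 (x) by 90 (y) by 60 mm high, walls 5 mm. Origin at the centre of its underside. The red clip is parked on its long +y wall (wall middle at y 42.5 mm in the box frame), handles up.
- clip: Red spring clip, 50 g, parked handles up. Origin on its hinge pin (parked: 64 mm above the worktop), z up along the handles, x across the opening, y along the pin. Handles 28 mm wide (y), tops 40 mm above the pin, flaring: parked 40 mm apart over their outsides at the top. Squeezed together along x (spring, 8 N) until they stand parallel, 18 mm over their outsides, they swing the jaws wide open.
- lip_a (a point): Inner lower edge of the clip's +x jaw, mid-lip. Jaws reach 40 mm below the pin, lips 44 mm wide (y). The distance from lip_a to lip_b is the gape: 1.5 mm closed on nothing, 5 mm parked pinching the box wall, about 26 mm fully open (the lips are then 38 mm below the pin).
- lip_b (a point): The same on the -x jaw.
- mug: White mug, 80 mm across, 92 mm high; a bystander. Origin under its centre.
- salt_shaker: Glass salt shaker with a steel cap, 38 mm across, 70 mm high; a bystander. Origin under its centre.
- pepper_mill: Dark wooden pepper mill, 48 mm across, 126 mm high; a bystander. Origin under its centre.
- teaspoon: Steel teaspoon lying flat, 140 mm long along its x; a bystander.
- milk_jug: Blue mug-shaped milk jug, 60 mm across, 70 mm high; a bystander. Origin under its centre.
- sugar_bowl: White sugar bowl, 96 mm across, 45 mm high; a bystander. Origin under its centre.
Things that resemble listed ones, but are neither listed nor needed, are in the scene too. Of the things that look like the clip, the smallest one is meant.

How it is judged (in metres and radians):
On the way, in this order (a step that is already met when the one before it is completed fails the run):
1. the honey jar, tea tin and egg cup all stand upright on the caddy's floor, let go (x of honey_jar in the frame of caddy between -0.07 and 0.07 m and y of honey_jar in the frame of caddy between -0.15 and 0.13 m and z of each of honey_jar, tea_tin, egg_cup in the frame of caddy below 0.014 m and angle between each of honey_jar, tea_tin, egg_cup's own z axis and vertical below 0.12 rad and contact force between the fingers and honey_jar below 0.05 N and x of tea_tin in the frame of caddy between -0.07 and 0.07 m and y of tea_tin in the frame of caddy between -0.15 and 0.13 m and contact force between the fingers and tea_tin below 0.05 N and x of egg_cup in the frame of caddy between -0.07 and 0.07 m and y of egg_cup in the frame of caddy between -0.15 and 0.13 m and contact force between the fingers and egg_cup below 0.05 N), for 0.2 s.
2. the clip is in the fingers, spread open (gape over 16 mm) and lifted clear of the tea box (distance between lip_a and lip_b above 0.016 m and contact force between the fingers and clip above 2 N and contact force between clip and tea_box below 0.05 N and z of clip in the frame of tea_box above 0.09 m), for 0.2 s.
At the end, for the whole second after the job is handed in: Jar, tin and egg cup upright on the caddy floor, let go. Clip still, held by the fingers alone, gaping over 16 mm: a lip each side of the card (4 mm or more off its middle), 8 to 35 mm below its top edge, within 30 mm of mid-edge, square to 0.25 rad, card untouched and upright (all of step 1 and ((x of lip_a in the frame of card above 0.004 m and x of lip_b in the frame of card below -0.004 m) or (x of lip_b in the frame of card above 0.004 m and x of lip_a in the frame of card below -0.004 m)) and distance between lip_a and lip_b above 0.016 m and z of lip_a in the frame of card between 0.07 and 0.097 m and z of lip_b in the frame of card between 0.07 and 0.097 m and y of clip in the frame of card between -0.03 and 0.03 m and angle between the y axis of clip and the y axis of card, either way round below 0.25 rad and contact force between the fingers and clip above 2 N and contact force between each of clip, the fingers and card below 0.2 N and contact force between clip and caddy below 0.2 N and angle between card's own z axis and vertical below 0.08 rad and linear speed of clip below 0.03 m/s); the arm keeps its last pose, push and grip.
It fails at once if a bystander is moved more than 30 mm or tipped over (distance of any of mug, salt_shaker, pepper_mill, teaspoon, milk_jug, sugar_bowl from where it was at the start of the episode above 0.03 m or angle between any of mug, salt_shaker, pepper_mill, teaspoon, milk_jug, sugar_bowl's own z axis and vertical above 0.5 rad).
It fails at once if the jar, tin or egg cup is dropped (falls free from more than about 2 cm) ((linear speed of honey_jar above 0.6 m/s and contact force between the fingers and honey_jar below 0.02 N) or (linear speed of tea_tin above 0.6 m/s and contact force between the fingers and tea_tin below 0.02 N) or (linear speed of egg_cup above 0.6 m/s and contact force between the fingers and egg_cup below 0.02 N)).
It fails at once if the card is pushed over by more than 0.15 rad (angle between card's own z axis and vertical above 0.15 rad).
It also fails if it takes over 72 s, if anything falls off the work surface, if the arm or the gripper's body presses on something with over 40 N, if the wrist force passes 120 N, or if a joint passes its speed limit or range.

### The arm

A 7-joint arm with a two-finger parallel gripper is mounted at the origin on the work surface. World frame = base frame: x ahead of the robot, y to its left, z up, the work surface at z = 0. Lengths are in m, angles in degrees, forces in N, time in s.
With the tool pointing down it reaches from about 0.4 to 0.875 m from the base axis. Payload 6.5 kg.
Tool frame: the origin (TCP) lies at the very end of the fingers, on their centre line; the grasp point (between the pads) lies 19 mm behind it; z points along the fingers, y is the line along which they close (so a half turn about z gives the same grasp; the last joint's range is limited). The gripper opens to 85 mm and grips with 20 to 120 N. Pads are 22 mm wide; open, the fingers measure 114 mm over their backs; the gripper's body (76 mm by 85 mm) begins 54 mm behind the grasp point. The pads swing forward as they close: fully open they stand 13 mm farther back than shut.
Start: joints at [63.186, 30.733, -0.252, 88.115, 0.149, 61.152, -4.079], TCP at [0.254, -0.598, 0.231] pointing down, gripper open.
Joint ranges: [-154.64, 154.64], [-21.42, 123.67], [-72.66, 72.17], [13.99, 137.28], [-74.86, 254.86], [10.95, 109.41], [-158.01, 158.01]. Speed limits (degrees/s): [136.94, 136.94, 180, 180, 180, 180, 180].

### API

Orientations are given as a 3x3 rotation matrix whose columns are the frame's x, y, z axes.
In Python, from station import bot, optics, nets gives the robot as it stands.
- The arm moves only by the tool arm_command, never from a script. Its argument "increments" is a list of rows, each a list of 7 numbers: the turn, a rotation vector about the tool's x, y, z in rad, then the shift along the tool's x, y, z in mm, then the finger opening in mm, from 0 to 85.4. A call has 1 to 20 rows; each row is the pose to reach, as a shift and turn from the pose commanded when the call began, along the tool's axes at that moment; what a row does not reach only later rows make up. A row lasts 1/10 s, in which the tool goes at most 50 mm and 8.59 degrees, less where a joint would pass 70% of its speed; a pose out of reach is approached as far as the arm can. A call with a gripper value outside its range is refused whole. The fingers move at their own pace and stop on an object; "force" is the grip in N (left out, the last holds). Time passes only in rows, so rows that repeat a pose let the fingers close. It gives the time, the measured TCP pose, the force, the opening and the grip force at its end, in the units of the state.
- bot.get_state(): the state, without advancing time (a new reading comes with each control period).
- optics.capture(name): name is "scene" or "top" or "wrist"; returns the picture (400x640x3 uint8, blue, green, red); there is no depth.
- optics.calibration(name): a dict with "mtx" (3x3 intrinsics, pixels), "dist" ([k1, k2, p1, p2, k3] as OpenCV has them; the pictures are not rectified), "extrinsics" (4x4, takes a point from camera to world coordinates). Camera axes: x right, y up, looking along -z (the intrinsics and any distortion apply to the point x, -y, -z); pixel columns grow to the right and rows downward; lengths in m; the calibration is good to about 2 mm. A picture is of the moment at which its call begins: read the wrist's pose just before it. calibration takes no time and is no camera call; for the wrist camera it gives the pose at the moment of the call.
- bot.finish_job(): hands the job in; it is judged then, once.
Trained networks look in the newest picture that a camera, given by its name, has taken for a name from the list of things; names that differ only in an ending like _2 or _b are one class to them, and where a whole thing is asked for, a point or a joint stands for the part that bears it (a point fixed in the world has none). Each returns a list of dicts, best first, with "p" (0 to 1); they miss things now and then, are a little off and sometimes report something else, mostly with a low value. They report only what shows in the picture. A call takes as long as a camera call. They do not tell look-alikes from the thing itself.
- nets.recognise(thing, camera): "rect" ([left, top, width, height] in pixels, round what is visible of it).
- nets.cut_out(thing, camera): "pixels" (400x640 bool, what is visible of it) and "rect" ([left, top, width, height] in pixels, round what is visible of it).
- nets.mark_of(thing, camera): "at" ([column, row] in pixels: a listed point, or the origin of a listed thing).
The state is a dict: "time_s": time; "q": joint angles; "qd": joint speeds; "joint_efforts": joint torques, N m; "tool_pos": TCP position; "tool_rot": TCP orientation; "wrist_force": force on the tool from outside, world axes, zero at the start; "wrist_torque": the same for the moment, N m; "finger_gap": opening from 0.0 (shut) to 1.0 (fully open); "grip_force": force on a finger pad.
Only numpy, scipy, OpenCV 4.12 (cv2) and the standard library are available. Lean on these libraries where they do the work, as an engineer would, in place of code of your own. Each camera call takes 0.05 s, during which the arm holds its last target. There are 200 camera calls.

## Working session

There is one attempt and no reset: what is moved stays moved. The work goes in short steps, Python scripts to look and compute and a tool call to move; the robot and the scene stay as the last step left them, time stands still between calls to the robot, and variables do not carry over. Pictures are saved under pics/ and viewed, at most 10 in all, crops included, and the job is handed in when it is done.

Besides the shell and the picture viewer there is one more tool, called after "Emit:" as name(argument=value, ...), one argument or row to a line, values as JSON. arm_command: Moves the arm, as the interface text tells. Its arguments: {"type":"object","properties":{"increments":{"type":"array"},"force":{"type":"number"}},"required":["increments"]}

```bash
mkdir -p pics
cat > h.py <<'E'
import numpy as np, cv2
from station import bot, optics, nets
def ray(cam,uv,c=None):
    c=c or optics.calibration(cam); E=np.array(c["extrinsics"])
    p=cv2.undistortPoints(np.array([[uv]],float),np.array(c["mtx"]),np.array(c["dist"]))[0,0]
    d=E[:3,:3]@np.array([p[0],-p[1],-1.]); return E[:3,3],d/np.linalg.norm(d)
def onz(cam,uv,z,c=None):
    o,d=ray(cam,uv,c); return o+d*(z-o[2])/d[2]
def proj(cam,P,c=None):
    c=c or optics.calibration(cam); E=np.array(c["extrinsics"])
    q=(np.atleast_2d(P)-E[:3,3])@E[:3,:3]; q=q*[1,-1,-1]
    return cv2.projectPoints(q,np.zeros(3),np.zeros(3),np.array(c["mtx"]),np.array(c["dist"]))[0][:,0]
E
python3 - <<'E'
from h import *
s=bot.get_state(); print(s["tool_pos"],s["tool_rot"],s["finger_gap"])
T=["caddy","card","card_top","honey_jar","tea_tin","egg_cup","tea_box","clip","mug","salt_shaker","pepper_mill","teaspoon","milk_jug","sugar_bowl"]
for cam in ["top","scene"]:
    im=optics.capture(cam); cv2.imwrite(f"pics/{cam}0.png",im)
    print(cam,np.round(optics.calibration(cam)["extrinsics"],3).tolist())
    for t in T:
        for m in nets.mark_of(t,cam):
            print(t,np.round(m["at"],1),round(m["p"],2),np.round(onz(cam,m["at"],{"card":.01,"card_top":.115,"clip":.064}.get(t,0)),3))
E
```

```text
[ 0.25394502 -0.59763869  0.23040669] [[ 9.20328354e-01  3.91145912e-01 -7.72666584e-04]
 [ 3.91146666e-01 -9.20326972e-01  1.59712085e-03]
 [-8.63986046e-05 -1.77210156e-03 -9.99998426e-01]] 1.003168108285189
top [[-0.011, 0.999, -0.039, 0.514], [-1.0, -0.011, 0.006, -0.041], [0.005, 0.039, 0.999, 1.835], [0.0, 0.0, 0.0, 1.0]]
caddy [252.3 212.8] 0.81 [0.55  0.207 0.   ]
card [213.7 199.8] 0.57 [0.599 0.346 0.01 ]
card_top [422.6 217.2] 0.73 [ 0.526 -0.397  0.115]
card_top [204.4 202.6] 0.6 [0.585 0.356 0.115]
honey_jar [377.2 215.3] 0.45 [ 0.536 -0.254  0.   ]
honey_jar [278.  147.7] 0.31 [0.79 0.11 0.  ]
tea_tin [337.2 194.4] 0.71 [ 0.615 -0.107  0.   ]
tea_tin [361.8 169.8] 0.27 [ 0.705 -0.199  0.   ]
egg_cup [344.  236.9] 0.71 [ 0.458 -0.13   0.   ]
tea_box [429.4 213.4] 0.95 [ 0.541 -0.446  0.   ]
tea_box [397.7 163.8] 0.72 [ 0.725 -0.332  0.   ]
clip [473.9 241.1] 0.83 [ 0.44  -0.587  0.064]
clip [428.  257.3] 0.64 [ 0.384 -0.424  0.064]
clip [423.1 217. ] 0.57 [ 0.527 -0.409  0.064]
clip [252.7 212.6] 0.22 [0.55  0.197 0.064]
mug [331.2 157.2] 0.84 [ 0.753 -0.086  0.   ]
salt
[... 619 characters left out ...]
ney_jar [386.3 232.9] 0.43 [ 0.801  0.085 -0.   ]
tea_tin [199.4 259.7] 0.21 [ 0.535 -0.449 -0.   ]
egg_cup [398.4 163.9] 0.75 [ 0.585  0.351 -0.   ]
egg_cup [275.5 198.2] 0.62 [ 0.456 -0.122  0.   ]
tea_box [199.9 259.4] 0.7 [ 0.535 -0.448  0.   ]
clip [142.5 251.9] 0.65 [ 0.457 -0.582  0.064]
clip [185.8 213.4] 0.56 [ 0.394 -0.416  0.064]
clip [207.9 238.3] 0.5 [ 0.527 -0.401  0.064]
mug [337.7 253. ] 0.74 [ 0.768 -0.09   0.   ]
salt_shaker [226.9 208.3] 0.78 [ 0.396 -0.283  0.   ]
salt_shaker [203.5 258.1] 0.56 [ 0.537 -0.436  0.   ]
pepper_mill [297.  258.9] 0.57 [ 0.711 -0.204  0.   ]
teaspoon [255.8 283.4] 0.66 [ 0.71  -0.349  0.   ]
sugar_bowl [386.5 233. ] 0.67 [ 0.801  0.085 -0.   ]
```

Run:
```python
import cv2
a=cv2.imread("pics/top0.png")[110:310,150:510]; cv2.imwrite("pics/top0c.png",cv2.resize(a,(800,444),interpolation=cv2.INTER_CUBIC))
a=cv2.imread("pics/scene0.png")[110:330,110:470]; cv2.imwrite("pics/sc0c.png",cv2.resize(a,(800,489),interpolation=cv2.INTER_CUBIC))
```

```text
(no output)
```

View pics/top0c.png

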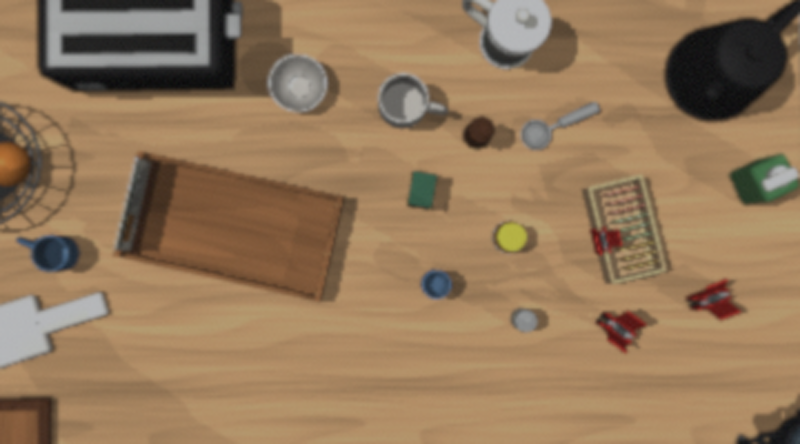

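View pics/sc0c.png

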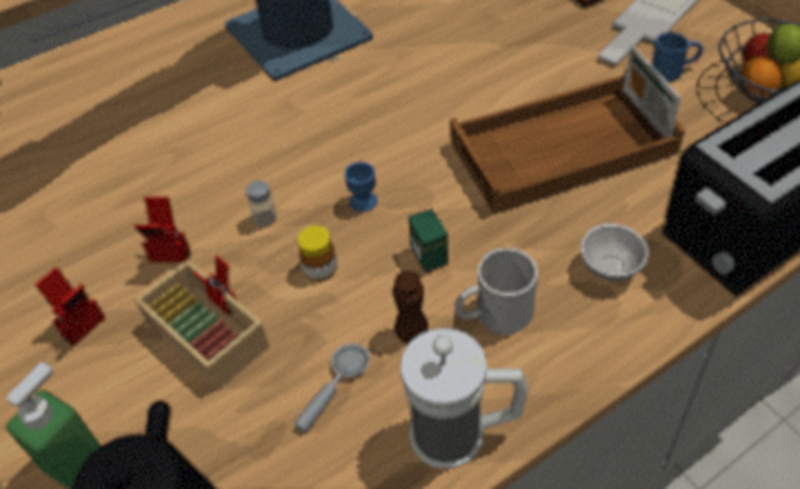

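The top view (crop, 2.22×) shows the caddy at (235,225) with the card at its left end. The honey jar (yellow cap) is at (512,236), the tin at (423,190), the egg cup at (437,284) and the tea box at (627,230).

There are three red clips, in full-picture pixels: (423,217) on the box's left wall, (428,257) and (474,241). The one on the box is parked there and clearly the smallest, so it fits the description. I'll confirm it in a close crop before reaching for it.

```bash
cat >> h.py <<'E'
def go(p,ang):
    """row for a tool-down pose at p (m) with tool y at world angle ang (deg, mod 180)"""
    s=bot.get_state(); R=np.array(s["tool_rot"]); 
    from scipy.spatial.transform import Rotation as Q
    best=None
    for a in (ang,ang+180):
        a=np.radians(a); y=np.array([np.cos(a),np.sin(a),0]); z=np.array([0,0,-1.]); x=np.cross(y,z)
        rv=Q.from_matrix(R.T@np.c_[x,y,z]).as_rotvec()
        if best is None or np.linalg.norm(rv)<np.linalg.norm(best): best=rv
    d=R.T@(np.array(p)-s["tool_pos"])*1e3
    return np.round(best,3).tolist()+np.round(d,1).tolist()
def tang():
    y=np.array(bot.get_state()["tool_rot"])[:,1]; return np.degrees(np.arctan2(y[1],y[0]))
E
python3 - <<'E'
from h import *
print(go([.50,-.19,.36],-13)); print(np.round(np.linalg.inv(np.eye(4))[0,0]),np.array(optics.calibration("wrist")["extrinsics"]).round(3).tolist())
# caddy outline
optics.capture("top")
for t in ["caddy","tea_box","tea_tin"]:
    for m in nets.cut_out(t,"top"):
        if m["p"]<.4: continue
        k=np.argwhere(m["pixels"])[:,::-1].astype(np.float32)
        r=cv2.boxPoints(cv2.minAreaRect(k)); print(t,m["p"],np.round([onz("top",u,{"caddy":.04,"tea_box":.06,"tea_tin":.072}[t])[:2] for u in r],3).tolist())
E
```

```text
[-0.0, 0.0, -0.942, 385.9, -279.6, -128.7]
1.0 [[0.391, 0.879, 0.273, 0.325], [-0.92, 0.373, 0.116, -0.569], [-0.0, -0.297, 0.955, 0.374], [0.0, 0.0, 0.0, 1.0]]
caddy 0.79 [[0.508, 0.387], [0.68, 0.349], [0.6, 0.011], [0.428, 0.051]]
tea_box 0.92 [[0.608, -0.372], [0.63, -0.467], [0.475, -0.501], [0.453, -0.406]]
tea_tin 0.63 [[0.521, 0.379], [0.664, 0.344], [0.658, 0.317], [0.514, 0.352]]
tea_tin 0.61 [[0.582, -0.087], [0.641, -0.096], [0.634, -0.138], [0.576, -0.129]]
```

Emit:
arm_command(
  increments=[
    [0,0,-0.94,386,-280,-129,85],
    [0,0,-0.94,386,-280,-129,85],
    [0,0,-0.94,386,-280,-129,85],
    [0,0,-0.94,386,-280,-129,85],
    [0,0,-0.94,386,-280,-129,85],
    [0,0,-0.94,386,-280,-129,85],
    [0,0,-0.94,386,-280,-129,85],
    [0,0,-0.94,386,-280,-129,85],
    [0,0,-0.94,386,-280,-129,85],
    [0,0,-0.94,386,-280,-129,85],
    [0,0,-0.94,386,-280,-129,85],
    [0,0,-0.94,386,-280,-129,85],
    [0,0,-0.94,386,-280,-129,85],
    [0,0,-0.94,386,-280,-129,85],
  ],
)

```text
time_s: 3.1
tool_pos: [0.499, -0.1911, 0.3598]
tool_rot: [[0.23, 0.973, -0.001], [0.973, -0.23, -0.0], [-0.001, -0.001, -1.0]]
wrist_force: [-0.0, 0.3, -0.2]
finger_gap: 0.994
grip_force: 0.0
```

```bash
cat > look.py <<'E'
import sys
from h import *
def look(ts,name):
    s=bot.get_state(); print(np.round(s["tool_pos"],4),round(tang(),2),round(s["time_s"],2),np.round(s["wrist_force"],1),round(s["finger_gap"],3),s["grip_force"])
    c=optics.calibration("wrist"); im=optics.capture("wrist"); cv2.imwrite("pics/%s.png"%name,im)
    for t in ts:
        for m in nets.cut_out(t,"wrist"):
            if m["p"]<.3: continue
            k=np.argwhere(m["pixels"])[:,::-1].astype(np.float32)
            print(t,"cut",round(m["p"],2),m["rect"])
        for m in nets.mark_of(t,"wrist"):
            if m["p"]>.3: print(t,"mark",round(m["p"],2),np.round(m["at"]),np.round(onz("wrist",m["at"],{"card":.01,"card_top":.115,"clip":.064}.get(t,0),c),4))
    return c,im
if __name__=="__main__": look(sys.argv[2:],sys.argv[1])
E
python3 look.py w1 honey_jar tea_tin egg_cup salt_shaker
```

```text
[ 0.499  -0.1911  0.3598] -13.27 3.1 [-0.   0.3 -0.2] 0.994 0.0
honey_jar cut 0.8 [328.9, 173.1, 35.5, 39.7]
honey_jar cut 0.62 [355.1, 270.8, 21.8, 30.5]
honey_jar mark 0.73 [458.  55.] [ 0.7561 -0.084   0.    ]
honey_jar mark 0.58 [346. 187.] [ 0.536  -0.2559  0.    ]
tea_tin cut 0.8 [358.0, 76.3, 44.1, 36.0]
tea_tin cut 0.55 [354.5, 280.9, 19.1, 18.8]
tea_tin mark 0.91 [370.  95.] [ 0.6069 -0.1122  0.    ]
egg_cup cut 0.76 [266.7, 115.2, 35.5, 28.7]
egg_cup cut 0.39 [259.1, 207.2, 26.3, 29.9]
egg_cup mark 0.82 [287. 129.] [ 0.4599 -0.1334  0.    ]
egg_cup mark 0.55 [276. 215.] [ 0.3986 -0.2787  0.    ]
salt_shaker cut 0.72 [259.0, 204.7, 24.1, 33.2]
salt_shaker mark 0.78 [277. 215.] [ 0.4004 -0.2806  0.    ]
```

View pics/w1.png

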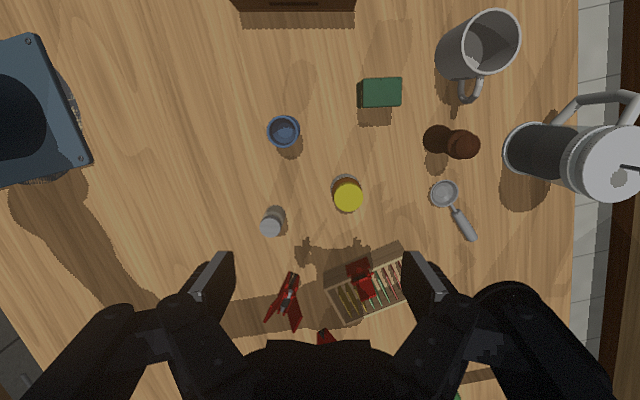

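The wrist view shows the yellow cap at (348,196), the blue egg cup at (284,131), the green tin at (380,92) and the salt shaker at (270,222). The tin's long side lies nearly along the image columns.

Run:
```python
from h import *
im=cv2.imread("pics/w1.png"); hsv=cv2.cvtColor(im,cv2.COLOR_BGR2HSV)
for n,lo,hi,(x0,y0,x1,y1),z in [("cap",(24,150,80),(35,255,255),(320,160,380,220),.07),("cup",(98,90,30),(120,255,255),(255,105,310,160),.066),("tin",(60,80,20),(95,255,255),(345,60,415,125),.072)]:
    m=np.zeros(im.shape[:2],np.uint8); m[y0:y1,x0:x1]=cv2.inRange(hsv,lo,hi)[y0:y1,x0:x1]
    c=max(cv2.findContours(m,0,2)[0],key=cv2.contourArea); W=np.array([onz("wrist",p,z)[:2]*1e3 for p in c[:,0].astype(float)],np.float32)
    print(n,cv2.contourArea(c),cv2.minAreaRect(W),cv2.minEnclosingCircle(W))
print(go([.536,-.256,.12],-13.3),go([.536,-.256,.008],-13.3))
```

```text
cap 618.0 ((535.1061401367188, -252.75787353515625), (46.08138656616211, 44.168312072753906), 77.81854248046875) ((535.0684814453125, -252.56333923339844), 23.514963150024414)
cup 10.5 ((457.33203125, -113.5133056640625), (35.88423538208008, 8.951848983764648), 14.33885669708252) ((458.37164306640625, -117.58047485351562), 17.94437026977539)
tin 25.0 ((630.599609375, -106.14035034179688), (25.912633895874023, 48.08022689819336), 30.960350036621094) ((621.167236328125, -111.79900360107422), 24.119726181030273)
[-0.0, -0.0, 0.003, -56.5, 50.3, 240.2] [-0.0, -0.0, 0.003, -56.5, 50.3, 352.2]
```

Emit:
arm_command(
  increments=[
    [0,0,0,-54,49,220,85],
    [0,0,0,-54,49,220,85],
    [0,0,0,-54,49,220,85],
    [0,0,0,-54,49,220,85],
    [0,0,0,-54,49,220,85],
    [0,0,0,-54,49,220,85],
    [0,0,0,-54,49,250,85],
    [0,0,0,-54,49,290,85],
    [0,0,0,-54,49,325,85],
    [0,0,0,-54,49,345,85],
    [0,0,0,-54,49,352,85],
    [0,0,0,-54,49,352,85],
    [0,0,0,-54,49,352,40],
    [0,0,0,-54,49,352,40],
    [0,0,0,-54,49,352,40],
    [0,0,0,-54,49,352,40],
    [0,0,0,-54,49,352,40],
    [0,0,0,-54,49,352,40],
  ],
  force=40,
)

```text
time_s: 5.35
tool_pos: [0.5362, -0.2537, 0.0101]
tool_rot: [[0.227, 0.974, 0.002], [0.974, -0.227, -0.001], [-0.001, 0.002, -1.0]]
wrist_force: [-3.2, -0.2, 7.8]
finger_gap: 0.594
grip_force: 40.7
```

Run:
```python
from h import *
R=np.array([[np.cos(np.radians(-13.3)),-np.sin(np.radians(-13.3))],[np.sin(np.radians(-13.3)),np.cos(np.radians(-13.3))]])
C=np.array([.554,.200])
for y in (-.1,0,.075):
    p=C+R@[0,y]; print(y,p.round(4),go([*p,.12],-13.3))
s=bot.get_state(); print(s["finger_gap"]*85.4,s["grip_force"],s["tool_pos"],s["time_s"])
```

```text
-0.1 [0.531  0.1027] [0.002, 0.001, 0.003, 345.8, -85.9, -110.3]
0 [0.554 0.2  ] [0.002, 0.001, 0.003, 445.8, -85.6, -110.4]
0.075 [0.5713 0.273 ] [0.002, 0.001, 0.003, 520.8, -85.4, -110.4]
50.76455592725814 40.69232709123753 [ 0.53618297 -0.25372848  0.01005869] 5.35
```

Emit:
arm_command(
  increments=[
    [0,0,0,0,0,-30,40],
    [0,0,0,0,0,-75,40],
    [0,0,0,30,-5,-112,40],
    [0,0,0,75,-15,-115,40],
    [0,0,0,120,-25,-115,40],
    [0,0,0,165,-35,-115,40],
    [0,0,0,210,-45,-115,40],
    [0,0,0,255,-55,-115,40],
    [0,0,0,300,-65,-115,40],
    [0,0,0,345,-75,-115,40],
    [0,0,0,390,-80,-115,40],
    [0,0,0,430,-84,-115,40],
    [0,0,0,465,-86,-115,40],
    [0,0,0,485,-86,-115,40],
    [0,0,0,495,-86,-115,40],
    [0,0,0,495,-86,-115,40],
    [0,0,0,495,-86,-115,40],
  ],
)

```text
time_s: 7.05
tool_pos: [0.564, 0.2464, 0.1232]
tool_rot: [[0.228, 0.974, -0.0], [0.974, -0.228, -0.002], [-0.002, 0.0, -1.0]]
wrist_force: [0.3, -0.4, -2.0]
finger_gap: 0.591
grip_force: 42.9
```

```bash
python3 look.py w2 honey_jar card card_top caddy; python3 -c "
from h import *
print(go([.5655,.2487,.0208],-13.3))"
```

```text
[0.564  0.2464 0.1232] -13.2 7.05 [ 0.3 -0.4 -2. ] 0.591 42.853362509049475
honey_jar cut 0.97 [260.5, 214.5, 121.5, 131.3]
honey_jar mark 0.9 [319. 250.] [0.5529 0.1872 0.    ]
card cut 0.58 [167.1, 37.9, 310.4, 37.8]
card mark 0.88 [320.  70.] [0.592  0.3511 0.01  ]
card_top cut 0.82 [169.1, 33.5, 309.2, 41.1]
card_top mark 0.63 [324.  40.] [0.5929 0.3509 0.115 ]
caddy cut 0.61 [169.0, 37.6, 309.2, 240.9]
[-0.0, 0.0, 0.003, 1.0, 1.3, 102.5]
```

View pics/w2.png

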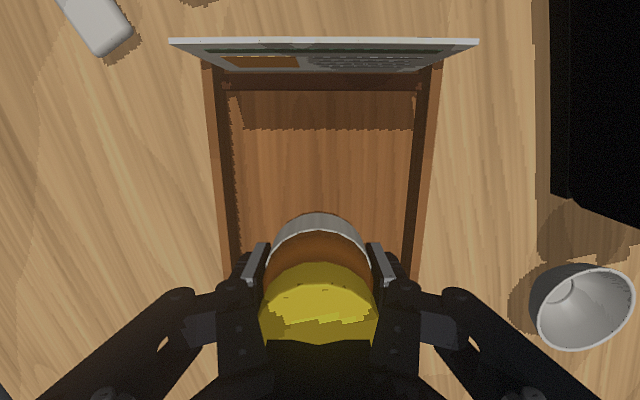

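The jar hangs centred between the caddy walls (jar about (320,290), walls at columns 225 and 415). The card's top edge lies at row 42, with its middle at (324,40). Now I lower it and release.

Emit:
arm_command(
  increments=[
    [0,0,0,1,1,35,40],
    [0,0,0,1,1,65,40],
    [0,0,0,1,1,85,40],
    [0,0,0,1,1,96,40],
    [0,0,0,1,1,101,40],
    [0,0,0,1,1,102,40],
    [0,0,0,1,1,102,40],
    [0,0,0,1,1,102,85],
    [0,0,0,1,1,102,85],
    [0,0,0,1,1,102,85],
    [0,0,0,1,1,90,85],
    [0,0,0,1,1,60,85],
    [0,0,0,1,1,20,85],
    [0,0,0,1,1,-30,85],
    [0,0,0,-40,1,-60,85],
    [0,0,0,-80,1,-60,85],
    [0,0,0,-80,1,-60,85],
  ],
)

```text
time_s: 9.2
tool_pos: [0.5473, 0.1633, 0.185]
tool_rot: [[0.234, 0.972, 0.002], [0.972, -0.234, -0.004], [-0.004, 0.003, -1.0]]
wrist_force: [-0.3, -1.4, -0.6]
finger_gap: 0.994
grip_force: 0.0
```

```bash
python3 look.py w3 honey_jar; python3 -c "
from h import *
print(go([.458,-.13,.25],-13.3),go([.458,-.20,.25],-13.3))"
```

```text
[0.5473 0.1633 0.185 ] -13.53 9.2 [-0.3 -1.4 -0.6] 0.994 0.0
honey_jar cut 0.75 [288.6, 68.1, 56.5, 59.9]
honey_jar mark 0.91 [312. 100.] [0.5635 0.2492 0.    ]
[0.001, -0.001, 0.003, -312.9, -18.2, -66.3] [0.001, -0.001, 0.003, -381.0, -2.3, -66.3]
```

Emit:
arm_command(
  increments=[
    [0,0,0,-400,30,-65,85],
    [0,0,0,-400,30,-65,85],
    [0,0,0,-400,30,-65,85],
    [0,0,0,-400,30,-65,85],
    [0,0,0,-400,30,-65,85],
    [0,0,0,-400,30,-65,85],
    [0,0,0,-400,30,-65,85],
    [0,0,0,-400,30,-65,85],
    [0,0,0,-400,30,-65,85],
    [0,0,0,-400,30,-65,85],
    [0,0,0,-400,30,-65,85],
  ],
)

```text
time_s: 10.45
tool_pos: [0.4861, -0.2237, 0.248]
tool_rot: [[0.224, 0.975, -0.0], [0.975, -0.224, 0.002], [0.001, -0.0, -1.0]]
wrist_force: [-0.7, 0.6, -1.1]
finger_gap: 0.994
grip_force: 0.0
```

```bash
cat > m.py <<'E'
from look import *
c,im=look([],"w4")
for t,z in [("egg_cup",.066),("tea_tin",.072)]:
    for m in nets.cut_out(t,"wrist")[:2]:
        k=max(cv2.findContours(m["pixels"].astype(np.uint8),0,2)[0],key=cv2.contourArea)
        W=np.array([onz("wrist",p,z,c)[:2]*1e3 for p in k[:,0].astype(float)],np.float32)
        print(t,round(m["p"],2),m["rect"],cv2.minAreaRect(W))
    for m in nets.mark_of(t,"wrist")[:2]: print(m["p"],m["at"],onz("wrist",m["at"],0,c))
x=im[0:250,200:500]; cv2.imwrite("pics/w4c.png",cv2.resize(x,None,fx=2.4,fy=2.4))
E
python3 m.py
```

```text
[ 0.4861 -0.2237  0.248 ] -12.94 10.45 [-0.7  0.6 -1.1] 0.994 0.0
egg_cup 0.87 [253.5, 80.5, 48.4, 47.6] ((460.0888671875, -132.90359497070312), (46.00483322143555, 46.350311279296875), 19.341930389404297)
0.79 [281.1, 106.9] [ 0.45904575 -0.1336244   0.        ]
tea_tin 0.82 [374.6, 28.6, 66.1, 52.9] ((604.81298828125, -115.35897827148438), (45.98162841796875, 67.05157470703125), 80.04666900634766)
tea_tin 0.7 [353.4, 271.8, 37.2, 42.7] ((525.6167602539062, -385.1863098144531), (42.296817779541016, 49.7901611328125), 13.666568756103516)
0.65 [397.0, 67.3] [ 0.61284219 -0.12003645  0.        ]
```

View pics/w4c.png

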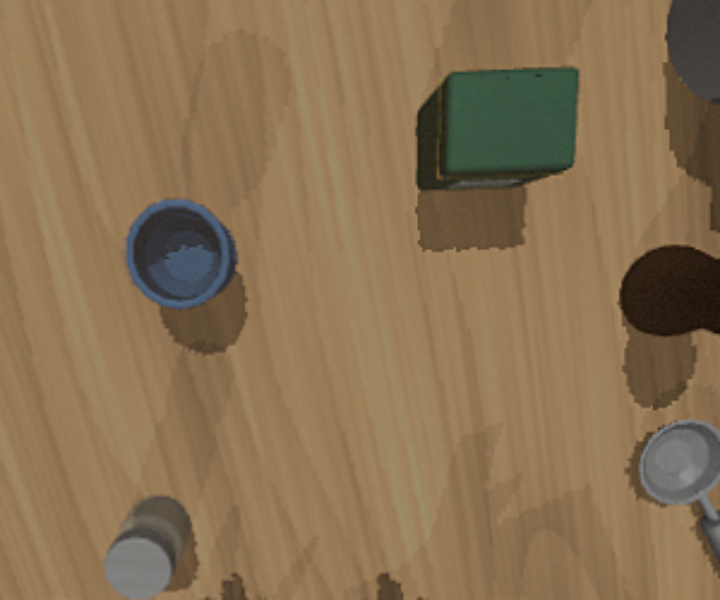

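The crop shows the egg cup rim centred at (181,252), and the tin's top with corners (450,73), (578,68), (574,168) and (444,175). The salt shaker at (140,560) is clear of both.

Run:
```python
from h import *
k=[(450,73),(578,68),(574,168),(444,175)]
W=np.array([onz("wrist",(200+u/2.4,v/2.4),.072)[:2] for u,v in k]); print(W.round(3),W.mean(0),[np.degrees(np.arctan2(*(W[i]-W[j])[::-1])) for i,j in ((3,0),(2,1),(0,1),(3,2))])
print(go([.46,-.133,.03],-13.3))
```

```text
[[ 0.588 -0.091]
 [ 0.641 -0.101]
 [ 0.635 -0.139]
 [ 0.58  -0.129]] [ 0.61076645 -0.11500922] [np.float64(-103.0397919119606), np.float64(-99.0321511500853), np.float64(169.59530699814107), np.float64(170.3069825707445)]
[-0.0, -0.0, 0.006, 83.5, -45.5, 218.2]
```

Emit:
arm_command(
  increments=[
    [0,0,0,83,-45,60,85],
    [0,0,0,83,-45,110,85],
    [0,0,0,83,-45,120,85],
    [0,0,0,83,-45,130,85],
    [0,0,0,83,-45,160,85],
    [0,0,0,83,-45,190,85],
    [0,0,0,83,-45,210,85],
    [0,0,0,83,-45,218,85],
    [0,0,0,83,-45,218,85],
    [0,0,0,83,-45,218,40],
    [0,0,0,83,-45,218,40],
    [0,0,0,83,-45,218,40],
    [0,0,0,83,-45,218,40],
    [0,0,0,83,-45,218,40],
    [0,0,0,83,-45,218,40],
    [0,0,0,83,-45,218,40],
  ],
  force=25,
)

```text
time_s: 12.3
tool_pos: [0.4609, -0.1354, 0.0314]
tool_rot: [[0.227, 0.974, 0.001], [0.974, -0.227, -0.001], [-0.0, 0.002, -1.0]]
wrist_force: [-1.0, 0.9, 8.0]
finger_gap: 0.547
grip_force: 24.4
```

Run:
```python
from h import *
p=[.554-.03*.23,.2-.03*.973]; print(p,go([*p,.12],-13.3),go([*p,.0405],-13.3),bot.get_state()["tool_pos"])
```

```text
[0.5471, 0.17081000000000002] [0.002, 0.0, 0.003, 317.7, 14.6, -88.6] [0.002, 0.0, 0.003, 317.8, 14.4, -9.1] [ 0.46085683 -0.13536856  0.031422  ]
```

Emit:
arm_command(
  increments=[
    [0,0,0,0,0,-30,40],
    [0,0,0,0,0,-75,40],
    [0,0,0,30,2,-105,40],
    [0,0,0,75,4,-105,40],
    [0,0,0,120,6,-105,40],
    [0,0,0,165,8,-105,40],
    [0,0,0,210,10,-105,40],
    [0,0,0,255,12,-105,40],
    [0,0,0,290,14,-105,40],
    [0,0,0,310,14,-105,40],
    [0,0,0,317,14,-100,40],
    [0,0,0,317,14,-70,40],
    [0,0,0,317,14,-40,40],
    [0,0,0,317,14,-22,40],
    [0,0,0,317,14,-14,40],
    [0,0,0,317,14,-12,40],
    [0,0,0,317,14,-12,40],
    [0,0,0,317,14,-12,40],
  ],
)

```text
time_s: 14.1
tool_pos: [0.5467, 0.1704, 0.0433]
tool_rot: [[0.227, 0.974, 0.002], [0.974, -0.227, 0.0], [0.001, 0.002, -1.0]]
wrist_force: [-0.5, -0.4, -0.4]
finger_gap: 0.543
grip_force: 26.0
```

Emit:
arm_command(
  increments=[
    [0,0,0,0,0,0,85],
    [0,0,0,0,0,0,85],
    [0,0,0,0,0,0,85],
    [0,0,0,0,0,-15,85],
    [0,0,0,0,0,-55,85],
    [0,0,0,0,0,-100,85],
    [0,0,0,-40,0,-140,85],
    [0,0,0,-80,0,-140,85],
    [0,0,0,-80,0,-140,85],
  ],
)

```text
time_s: 15.0
tool_pos: [0.5279, 0.0855, 0.1846]
tool_rot: [[0.235, 0.972, 0.002], [0.972, -0.235, -0.004], [-0.004, 0.003, -1.0]]
wrist_force: [0.6, -0.6, -1.0]
finger_gap: 0.993
grip_force: 0.0
```

```bash
python3 look.py w5 honey_jar egg_cup; python3 -c "
from h import *
print(go([.611,-.115,.15],80),go([.611,-.115,.02],80))"
```

```text
[0.5279 0.0855 0.1846] -13.58 15.0 [ 0.6 -0.6 -1. ] 0.993 0.0
honey_jar cut 0.6 [287.2, 0.5, 58.9, 41.8]
honey_jar mark 0.79 [316.  16.] [0.5674 0.2479 0.    ]
egg_cup cut 0.85 [282.9, 64.6, 56.1, 60.5]
egg_cup mark 0.87 [313. 100.] [0.545  0.1707 0.    ]
[-0.001, -0.0, 1.518, -184.8, 128.3, 32.2] [-0.001, -0.0, 1.518, -184.9, 128.4, 162.2]
```

Emit:
arm_command(
  increments=[
    [0,0,1.52,-185,128,30,85],
    [0,0,1.52,-185,128,30,85],
    [0,0,1.52,-185,128,30,85],
    [0,0,1.52,-185,128,30,85],
    [0,0,1.52,-185,128,30,85],
    [0,0,1.52,-185,128,30,85],
    [0,0,1.52,-185,128,30,85],
    [0,0,1.52,-185,128,30,85],
    [0,0,1.52,-185,128,30,85],
    [0,0,1.52,-185,128,30,85],
    [0,0,1.52,-185,128,30,85],
    [0,0,1.52,-185,128,30,85],
    [0,0,1.52,-185,128,30,85],
    [0,0,1.52,-185,128,30,85],
  ],
)

```text
time_s: 16.65
tool_pos: [0.6104, -0.1165, 0.1522]
tool_rot: [[0.985, -0.175, -0.0], [-0.175, -0.985, 0.0], [-0.0, -0.0, -1.0]]
wrist_force: [0.1, 0.1, -0.2]
finger_gap: 0.996
grip_force: 0.0
```

```bash
python3 look.py w6 tea_tin;  python3 -c "
from h import *
print(go([.611,-.115,.02],80))"
```

```text
[ 0.6104 -0.1165  0.1522] -100.09 16.65 [ 0.1  0.1 -0.2] 0.996 0.0
tea_tin cut 0.91 [286.8, 162.8, 48.2, 77.3]
tea_tin cut 0.42 [480.8, 0.0, 129.0, 88.2]
tea_tin cut 0.37 [10.2, 268.5, 93.4, 75.1]
tea_tin mark 0.93 [316. 188.] [ 0.6096 -0.1145  0.    ]
[-0.0, 0.0, -0.003, 0.3, -1.9, 132.3]
```

Emit:
arm_command(
  increments=[
    [0,0,0,0,-1,40,85],
    [0,0,0,0,-1,80,85],
    [0,0,0,0,-1,110,85],
    [0,0,0,0,-1,127,85],
    [0,0,0,0,-1,132,85],
    [0,0,0,0,-1,132,85],
    [0,0,0,0,-1,132,30],
    [0,0,0,0,-1,132,30],
    [0,0,0,0,-1,132,30],
    [0,0,0,0,-1,132,30],
    [0,0,0,0,-1,132,30],
    [0,0,0,0,-1,132,30],
    [0,0,0,0,-1,132,30],
    [0,0,0,0,-1,132,30],
  ],
  force=30,
)

```text
time_s: 18.2
tool_pos: [0.6115, -0.1157, 0.0215]
tool_rot: [[0.984, -0.177, 0.002], [-0.177, -0.984, -0.0], [0.002, -0.0, -1.0]]
wrist_force: [-0.8, 0.4, 6.9]
finger_gap: 0.467
grip_force: 31.7
```

```bash
python3 -c "
from h import *
p=[.554-.11*.23,.2-.11*.973]; print(p,go([*p,.15],-13.3),bot.get_state()['q'])"
```

```text
[0.5287000000000001, 0.09297000000000001] [0.001, -0.002, -1.517, -118.2, -190.8, -128.7] [  4.76822421  43.94688013   2.54589653  98.91935039  -2.94009042
  37.09127043 -91.25669418]
```

Emit:
arm_command(
  increments=[
    [0,0,0,0,0,-40,30],
    [0,0,0,0,0,-85,30],
    [0,0,-0.1,-5,-10,-125,30],
    [0,0,-0.22,-15,-25,-130,30],
    [0,0,-0.34,-26,-42,-130,30],
    [0,0,-0.46,-37,-60,-130,30],
    [0,0,-0.58,-48,-78,-130,30],
    [0,0,-0.7,-59,-96,-130,30],
    [0,0,-0.82,-70,-114,-130,30],
    [0,0,-0.94,-81,-132,-130,30],
    [0,0,-1.06,-92,-150,-130,30],
    [0,0,-1.18,-103,-165,-130,30],
    [0,0,-1.3,-112,-180,-130,30],
    [0,0,-1.42,-117,-188,-130,30],
    [0,0,-1.52,-118,-191,-130,30],
    [0,0,-1.52,-118,-191,-130,30],
    [0,0,-1.52,-118,-191,-130,30],
  ],
)

```text
time_s: 19.9
tool_pos: [0.5282, 0.0926, 0.1502]
tool_rot: [[0.23, 0.973, -0.0], [0.973, -0.23, -0.0], [-0.0, -0.0, -1.0]]
wrist_force: [0.2, -1.1, -2.4]
finger_gap: 0.464
grip_force: 31.1
```

```bash
python3 look.py w7 tea_tin egg_cup;  python3 -c "
from h import *
print(go([.5287,.093,.032],-13.3))"
```

```text
[0.5282 0.0926 0.1502] -13.3 19.9 [ 0.2 -1.1 -2.4] 0.464 31.093295216560364
tea_tin cut 0.76 [265.2, 201.9, 107.1, 143.6]
tea_tin mark 0.87 [319. 242.] [0.5157 0.0293 0.    ]
egg_cup cut 0.57 [280.5, 68.4, 68.1, 70.5]
egg_cup mark 0.84 [314. 105.] [0.5444 0.1731 0.    ]
[0.0, 0.0, 0.002, 0.3, 0.3, 118.3]
```

Emit:
arm_command(
  increments=[
    [0,0,0,0,0,40,30],
    [0,0,0,0,0,75,30],
    [0,0,0,0,0,100,30],
    [0,0,0,0,0,112,30],
    [0,0,0,0,0,117,30],
    [0,0,0,0,0,118,30],
    [0,0,0,0,0,118,30],
    [0,0,0,0,0,118,85],
    [0,0,0,0,0,118,85],
    [0,0,0,0,0,118,85],
    [0,0,0,0,0,118,85],
    [0,0,0,0,0,105,85],
    [0,0,0,0,0,70,85],
    [0,0,0,0,0,25,85],
    [0,0,0,0,0,-25,85],
    [0,0,0,-20,0,-75,85],
    [0,0,0,-60,0,-125,85],
    [0,0,0,-80,0,-125,85],
  ],
)

```text
time_s: 21.95
tool_pos: [0.5117, 0.0152, 0.2806]
tool_rot: [[0.225, 0.974, 0.008], [0.974, -0.225, 0.0], [0.002, 0.007, -1.0]]
wrist_force: [0.9, -0.4, 0.1]
finger_gap: 0.995
grip_force: 0.0
```

```bash
python3 look.py w8 tea_tin egg_cup honey_jar;  python3 -c "
from h import *
print(go([.527,-.5,.30],-76),go([.527,-.42,.30],-76))"
```

```text
[0.5117 0.0152 0.2806] -13.03 21.95 [ 0.9 -0.4  0.1] 0.995 0.0
tea_tin cut 0.83 [297.7, 84.2, 35.9, 53.9]
tea_tin mark 0.75 [316. 113.] [0.5285 0.0872 0.    ]
egg_cup cut 0.76 [291.7, 6.7, 43.1, 56.5]
egg_cup mark 0.7 [313.  44.] [0.545  0.1738 0.    ]
honey_jar cut 0.61 [457.4, 168.0, 96.9, 85.6]
[-0.001, 0.001, 1.099, -499.3, 133.2, -25.6] [-0.001, 0.001, 1.099, -421.4, 115.2, -25.5]
```

Emit:
arm_command(
  increments=[
    [0,0,1.1,-424,75,5,85],
    [0,0,1.1,-424,75,5,85],
    [0,0,1.1,-424,75,5,85],
    [0,0,1.1,-424,75,5,85],
    [0,0,1.1,-424,75,5,85],
    [0,0,1.1,-424,75,5,85],
    [0,0,1.1,-424,75,5,85],
    [0,0,1.1,-424,75,5,85],
    [0,0,1.1,-424,75,5,85],
    [0,0,1.1,-424,75,5,85],
    [0,0,1.1,-424,75,5,85],
    [0,0,1.1,-424,75,5,85],
    [0,0,1.1,-424,75,5,85],
    [0,0,1.1,-424,75,5,85],
  ],
)

```text
time_s: 23.7
tool_pos: [0.4875, -0.4134, 0.2704]
tool_rot: [[0.97, 0.241, 0.0], [0.241, -0.97, 0.0], [0.0, -0.0, -1.0]]
wrist_force: [-0.5, 0.0, 0.3]
finger_gap: 0.996
grip_force: 0.0
```

```bash
cat > m2.py <<'E'
from look import *
c,im=look(["clip","tea_box","lip_a","lip_b"],"w9")
cv2.imwrite("pics/w9c.png",cv2.resize(im[60:360,140:540],None,fx=2,fy=2,interpolation=cv2.INTER_CUBIC))
E
python3 m2.py
```

```text
[ 0.4875 -0.4134  0.2704] -76.03 23.7 [-0.5  0.   0.3] 0.996 0.0
clip cut 0.87 [392.3, 219.2, 61.6, 58.2]
clip cut 0.8 [281.6, 216.8, 51.8, 73.7]
clip cut 0.79 [299.5, 125.0, 34.2, 31.7]
clip mark 0.86 [316. 142.] [ 0.5272 -0.4019  0.064 ]
clip mark 0.76 [308. 251.] [ 0.3845 -0.426   0.064 ]
clip mark 0.6 [428. 240.] [ 0.4387 -0.5771  0.064 ]
clip mark 0.31 [312. 140.] [ 0.5287 -0.3964  0.064 ]
tea_box cut 0.64 [317.5, 64.6, 76.2, 134.0]
tea_box mark 0.82 [350. 133.] [ 0.5448 -0.4467  0.    ]
lip_a cut 0.97 [298.2, 220.3, 36.2, 44.6]
lip_a cut 0.89 [391.4, 219.8, 65.0, 26.6]
lip_a cut 0.72 [293.5, 124.2, 20.9, 33.8]
lip_a cut 0.71 [280.2, 220.6, 39.1, 68.4]
lip_a cut 0.56 [319.7, 120.8, 15.9, 38.1]
lip_a cut 0.56 [394.8, 229.8, 62.9, 47.7]
lip_a mark 0.9 [409. 229.] [ 0.4264 -0.5747 -0.    ]
lip_a mark 0.65 [318. 138.] [ 0.5269 -0.4048  0.    ]
lip_a mark 0.63 [314. 141.] [ 0.5221 -0.3992  0.    ]
lip_a mark 0.62 [312. 236.] [ 0.3793 -0.4305  0.    ]
lip_a mark 0.58 [414. 226.] [ 0.433  -0.5804  0.    ]
lip_b cut 0.97 [298.2, 220.3, 36.2, 44.6]
lip_b cut 0.89 [391.4, 219.8, 65.0, 26.6]
lip_b cut 0.72 [293.5, 124.2, 20.9, 33.8]
lip_b cut 0.71 [280.2, 220.6, 39.1, 68.4]
lip_b cut 0.56 [319.7, 120.8, 15.9, 38.1]
lip_b cut 0.56 [394.8, 229.8, 62.9, 47.7]
lip_b mark 0.9 [409. 229.] [ 0.4264 -0.5747 -0.    ]
lip_b mark 0.65 [318. 138.] [ 0.5269 -0.4048  0.    ]
lip_b mark 0.63 [314. 141.] [ 0.5221 -0.3992  0.    ]
lip_b mark 0.62 [312. 236.] [ 0.3793 -0.4305  0.    ]
lip_b mark 0.58 [414. 226.] [ 0.433  -0.5804  0.    ]
```

View pics/w9c.png

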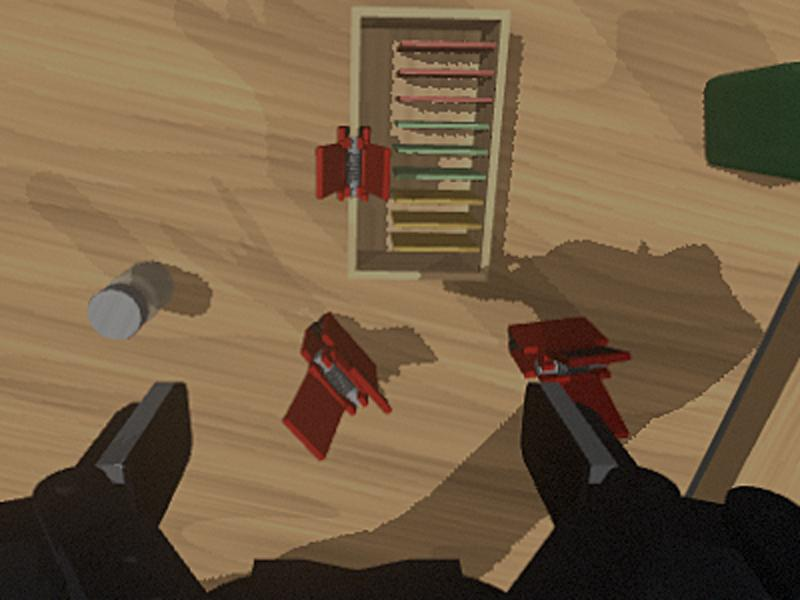

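The crop shows the three red clips at (353,165) on the box wall, (337,385) and (570,372) lying loose. The one on the wall is clearly the smallest and is parked handles up, so it is the one meant. Its handle tops' outer edges run along (317,147)–(317,198) and (390,150)–(388,199).

Run:
```python
from h import *
f=lambda u,v,z: onz("wrist",(140+u/2,60+v/2),z)
H=np.array([f(*k,.104) for k in [(317,147),(317,198),(390,150),(388,199)]]); print(H.round(4),H.mean(0), np.linalg.norm(H[0]-H[2]))
w=np.array([f(*k,.06) for k in [(351,12),(350,276),(510,12),(492,277)]])
for a,b in ((1,0),(3,2)): d=w[a]-w[b]; print(np.degrees(np.arctan2(-d[1],-d[0])))
print(w.round(3), f(353,168,.066))
c=H.mean(0)[:2]
for z in (.16,.085,): print(go([*c,z],-77.5))
```

```text
[[ 0.5349 -0.3823  0.104 ]
 [ 0.5086 -0.3882  0.104 ]
 [ 0.5426 -0.4199  0.104 ]
 [ 0.5173 -0.4255  0.104 ]] [ 0.52585032 -0.4039569   0.104     ] 0.03841858715342147
13.474539161787822
13.977987492528527
[[ 0.609 -0.382  0.06 ]
 [ 0.457 -0.419  0.06 ]
 [ 0.63  -0.47   0.06 ]
 [ 0.478 -0.507  0.06 ]] [ 0.52475899 -0.40404837  0.066     ]
[0.0, 0.0, 0.024, 40.4, -1.2, 110.3]
[0.0, 0.0, 0.024, 40.4, -1.2, 185.3]
```

Emit:
arm_command(
  increments=[
    [0,0,0,39,0,40,60],
    [0,0,0,39,0,80,60],
    [0,0,0,39,0,115,60],
    [0,0,0,39,0,140,60],
    [0,0,0,39,0,160,60],
    [0,0,0,39,0,175,60],
    [0,0,0,39,0,188,60],
    [0,0,0,39,0,196,60],
    [0,0,0,39,0,196,60],
    [0,0,0,39,0,196,60],
    [0,0,0,39,0,196,40],
    [0,0,0,39,0,196,25],
    [0,0,0,39,0,196,15],
    [0,0,0,39,0,196,10],
    [0,0,0,39,0,196,10],
    [0,0,0,39,0,196,10],
    [0,0,0,39,0,196,10],
    [0,0,0,39,0,196,10],
  ],
  force=40,
)

```text
time_s: 25.95
tool_pos: [0.5261, -0.4061, 0.0769]
tool_rot: [[0.971, 0.239, 0.003], [0.239, -0.971, -0.002], [0.002, 0.002, -1.0]]
wrist_force: [-2.4, 1.5, 10.7]
finger_gap: 0.198
grip_force: 39.2
```

```bash
python3 m2.py | head -3; python3 -c "
import cv2
a=cv2.imread('pics/w9.png')[100:400,140:540]; cv2.imwrite('pics/w10c.png',cv2.resize(a,None,fx=2,fy=2))"
```

```text
[ 0.5261 -0.4061  0.0769] -76.16 25.95 [-2.4  1.5 10.7] 0.198 39.22272205352783
clip cut 0.61 [285.4, 190.9, 59.3, 119.5]
clip cut 0.54 [496.0, 329.0, 11.4, 9.3]
```

View pics/w10c.png

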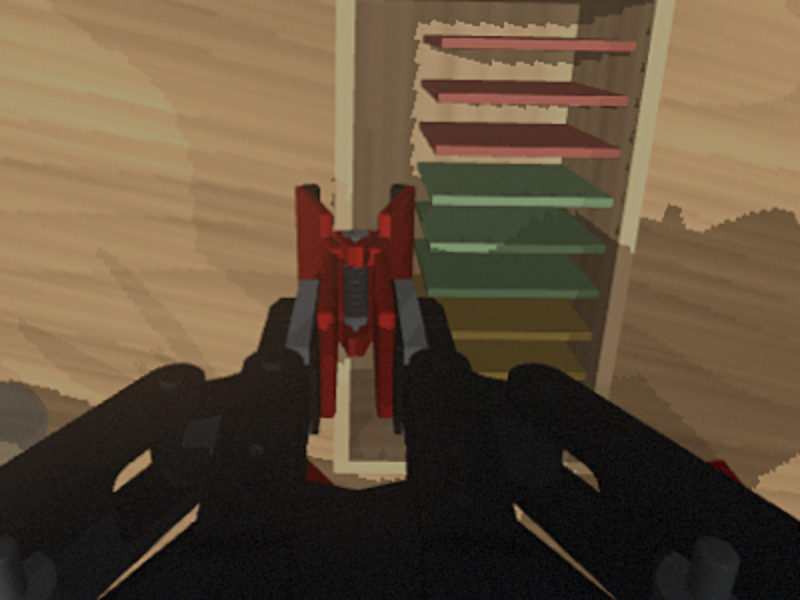

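The clip's handles are squeezed parallel between the pads (crop about (325,370)–(385,370)), its jaws stand wide open either side of the wall at (315,230) and (400,230), and the opening reads 17 mm. Now I lift it.

Emit:
arm_command(
  increments=[
    [0,0,0,0,0,-10,10],
    [0,0,0,0,0,-25,10],
    [0,0,0,0,0,-45,10],
    [0,0,0,0,0,-70,10],
    [0,0,0,0,0,-100,10],
    [0,0,0,0,0,-130,10],
    [0,0,0,0,0,-155,10],
    [0,0,0,0,0,-170,10],
    [0,0,0,0,0,-175,10],
    [0,0,0,0,0,-175,10],
    [0,0,0,0,0,-175,10],
  ],
)

```text
time_s: 27.5
tool_pos: [0.5241, -0.4049, 0.2479]
tool_rot: [[0.971, 0.239, -0.002], [0.239, -0.971, 0.001], [-0.002, -0.002, -1.0]]
wrist_force: [-0.2, -0.6, -1.2]
finger_gap: 0.198
grip_force: 39.6
```

```bash
python3 look.py w11 clip card; python3 -c "
from h import *
print(go([.575,.285,.25],-103.3), go([.591,.3515,.25],-103.3))"
```

```text
[ 0.5241 -0.4049  0.2479] -76.14 27.5 [-0.2 -0.6 -1.2] 0.198 39.64104473590851
clip cut 0.88 [293.2, 274.6, 34.7, 51.8]
clip cut 0.82 [288.1, 193.1, 61.0, 115.0]
clip cut 0.67 [398.2, 244.7, 61.8, 58.6]
clip mark 0.97 [320. 242.] [ 0.4473 -0.4265  0.064 ]
clip mark 0.91 [310. 283.] [ 0.3865 -0.4276  0.064 ]
clip mark 0.9 [427. 272.] [ 0.4392 -0.5718  0.064 ]
[-0.001, 0.001, 0.474, 214.4, -657.9, -1.1] [-0.001, 0.001, 0.474, 245.9, -718.6, -1.1]
```

Emit:
arm_command(
  increments=[
    [0,0,0.01,5,-15,0,10],
    [0,0,0.03,15,-50,0,10],
    [0,0,0.06,30,-90,0,10],
    [0,0,0.09,45,-135,0,10],
    [0,0,0.12,60,-180,0,10],
    [0,0,0.15,75,-225,0,10],
    [0,0,0.18,91,-270,0,10],
    [0,0,0.21,107,-315,0,10],
    [0,0,0.24,123,-360,0,10],
    [0,0,0.27,139,-405,0,10],
    [0,0,0.3,155,-450,0,10],
    [0,0,0.33,170,-495,0,10],
    [0,0,0.36,185,-540,0,10],
    [0,0,0.39,200,-585,0,10],
    [0,0,0.42,215,-630,0,10],
    [0,0,0.45,230,-670,0,10],
    [0,0,0.47,240,-700,0,10],
    [0,0,0.474,246,-714,0,10],
    [0,0,0.474,246,-718,0,10],
    [0,0,0.474,246,-718,0,10],
  ],
)

```text
time_s: 29.75
tool_pos: [0.5918, 0.3492, 0.2489]
tool_rot: [[0.973, -0.231, -0.0], [-0.231, -0.973, -0.001], [-0.0, 0.001, -1.0]]
wrist_force: [-0.1, -0.4, -0.2]
finger_gap: 0.194
grip_force: 39.6
```

```bash
cat > m3.py <<'E'
from look import *
import sys
c,im=look(["clip","card","card_top","lip_a"],"w"+sys.argv[1])
cv2.imwrite("pics/w%sc.png"%sys.argv[1],cv2.resize(im[120:400,140:540],None,fx=2,fy=2,interpolation=cv2.INTER_CUBIC))
for cam in ("top","scene"):
    optics.capture(cam)
    for m in nets.mark_of("card_top",cam): print(cam,round(m["p"],2),m["at"],onz(cam,m["at"],.115).round(4))
E
python3 m3.py 12
```

```text
[0.5918 0.3492 0.2489] -103.33 29.75 [-0.1 -0.4 -0.2] 0.194 39.63922083377838
clip cut 0.69 [287.1, 189.8, 60.3, 115.9]
card cut 0.82 [312.7, 114.9, 5.9, 99.1]
card cut 0.35 [187.9, 219.4, 77.6, 64.3]
card mark 0.62 [314. 172.] [0.5909 0.3552 0.01  ]
card mark 0.38 [316. 244.] [0.4861 0.3772 0.01  ]
card_top cut 0.78 [316.1, 111.0, 2.5, 106.1]
card_top mark 0.94 [316. 190.] [0.5943 0.3511 0.115 ]
lip_a cut 0.67 [287.1, 193.5, 32.1, 114.3]
lip_a cut 0.59 [316.5, 191.9, 31.7, 114.0]
lip_a mark 0.89 [335. 221.] [0.5121 0.3428 0.    ]
lip_a mark 0.7 [298. 221.] [0.5245 0.3947 0.    ]
scene 0.76 [405.7, 138.7] [0.5845 0.365  0.115 ]
```

View pics/w12c.png

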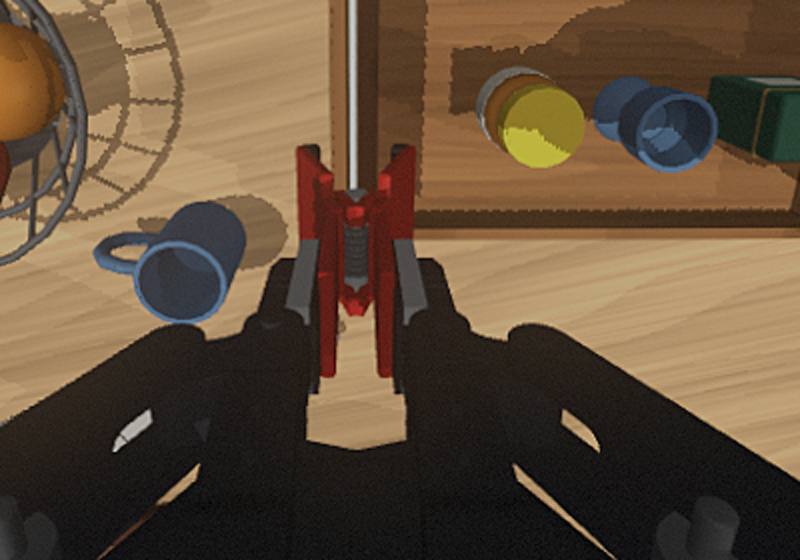

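Run:
```python
from h import *
s=bot.get_state(); t=np.array(s["tool_pos"]); R=np.array(s["tool_rot"])
g=cv2.cvtColor(cv2.imread("pics/w12.png"),cv2.COLOR_BGR2GRAY).astype(int)
n=np.array([.23,.973])/np.hypot(.23,.973)
for r in (125,140,155,170,185,200):
    x=np.arange(308,325); w=np.clip(g[r,308:325]-g[r,308:325].max()*.75,0,None); u=(w*x).sum()/w.sum()
    P=onz("wrist",(u,r),.115); print(r,round(u,1),P.round(4),"off n mm",((P[:2]-t[:2])@n*1e3).round(2))
print("pin proj",proj("wrist",t-[0,0,.013]),"lips zone",proj("wrist",[t+R@[0,y,.051] for y in (-.013,0,.013)]))
m=nets.cut_out("clip","wrist")[0]["pixels"] 
for r in (200,210,220,300,305): k=np.flatnonzero(m[r]); print(r,k.min(),k.max()) if len(k) else 0
c=nets.recognise("card_top","wrist"); print(c[0])
for v in (111,217): print(onz("wrist",(316,v),.115))
```

```text
125 315.8 [0.6549 0.3379 0.115 ] off n mm 2.23
140 315.9 [0.6415 0.3411 0.115 ] off n mm 2.17
155 315.8 [0.6277 0.3444 0.115 ] off n mm 2.26
170 315.9 [0.6134 0.3478 0.115 ] off n mm 2.23
185 315.9 [0.5987 0.3512 0.115 ] off n mm 2.22
200 315.9 [0.5835 0.3548 0.115 ] off n mm 2.23
pin proj [[318.44831716 246.05850438]] lips zone [[300.33515522 222.45060314]
 [318.3249192  222.44819733]
 [336.31390994 222.44104653]]
200 288 348
210 288 347
220 288 347
300 300 335
305 300 335
{'rect': [312.5, 113.6, 6.9, 103.5], 'p': 0.76}
[0.66707913 0.33489966 0.115     ]
[0.56573345 0.35906531 0.115     ]
```

The clip hangs in line with the card: its top edge runs up column 353 between the open jaws at (300,180) and (412,180) in the crop. The card lies about 2 mm to one side of centre, so I correct that and lower.

Emit:
arm_command(
  increments=[
    [0,0,0,2,-2,0,10],
    [0,0,0,2,-2,10,10],
    [0,0,0,2,-2,25,10],
    [0,0,0,2,-2,40,10],
    [0,0,0,2,-2,52,10],
    [0,0,0,2,-2,64,10],
    [0,0,0,2,-2,76,10],
    [0,0,0,2,-2,86,10],
    [0,0,0,2,-2,94,10],
    [0,0,0,2,-2,100,10],
    [0,0,0,2,-2,103,10],
    [0,0,0,2,-2,104,10],
    [0,0,0,2,-2,104,10],
    [0,0,0,2,-2,104,10],
    [0,0,0,2,-2,104,10],
  ],
)

```text
time_s: 32.0
tool_pos: [0.5943, 0.3523, 0.1457]
tool_rot: [[0.973, -0.23, 0.001], [-0.23, -0.973, 0.0], [0.0, -0.0, -1.0]]
wrist_force: [-0.1, -0.3, -0.6]
finger_gap: 0.196
grip_force: 39.6
```

```bash
python3 m3.py 13; python3 -c "
import cv2
from station import optics
s=optics.capture('scene')[90:210,330:490]
s=cv2.resize(s,None,fx=4,fy=4,interpolation=cv2.INTER_CUBIC)[:480,:400]
w=cv2.imread('pics/w13c.png')[:480,200:600]
cv2.imwrite('pics/fin.png',cv2.hconcat([w,s]))"
```

```text
[0.5943 0.3523 0.1457] -103.3 32.0 [-0.1 -0.3 -0.6] 0.196 39.639227986335754
clip cut 0.61 [286.5, 193.2, 59.0, 114.9]
clip mark 0.66 [318. 242.] [0.5647 0.3599 0.064 ]
clip mark 0.58 [471. 190.] [0.581  0.2278 0.064 ]
card cut 0.61 [316.8, 115.5, 6.4, 212.5]
card mark 0.8 [319. 192.] [0.5936 0.352  0.01  ]
card_top cut 0.96 [317.4, 115.1, 5.5, 213.9]
card_top mark 0.74 [336. 219.] [0.602  0.3387 0.115 ]
lip_a cut 0.58 [316.8, 193.3, 31.5, 114.8]
lip_a cut 0.56 [284.4, 190.5, 32.9, 117.8]
lip_a mark 0.81 [336. 220.] [0.5565 0.342  0.    ]
lip_a mark 0.57 [295. 219.] [0.5677 0.3841 0.    ]
top 0.57 [205.6, 203.1] [0.5832 0.3518 0.115 ]
top 0.43 [179.7, 222.8] [0.5163 0.4405 0.115 ]
scene 0.86 [405.8, 139.3] [0.5871 0.3628 0.115 ]
```

View pics/fin.png

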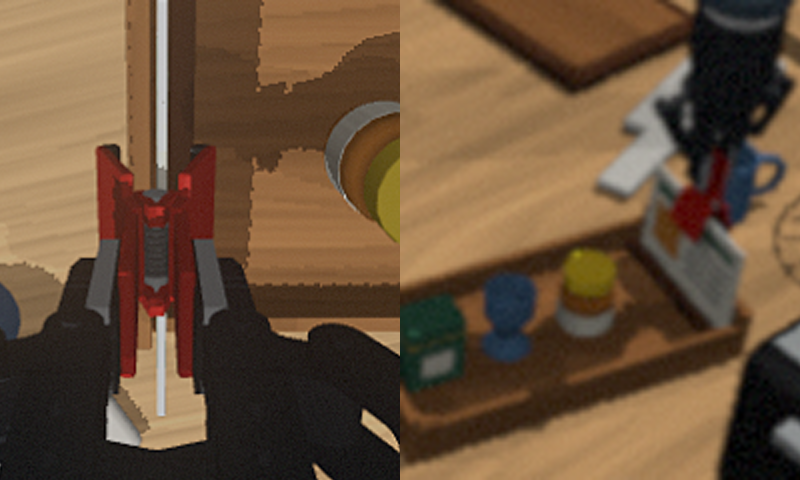

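The left panel shows the card edge running between the open jaws, at column 162 against the clip's centre at 157, so it is about 1.8 mm off. The right panel shows a jaw well down the card's near side, the card upright, and the jar, cup and tin standing in the caddy. I'll centre the clip and check again.

Emit:
arm_command(
  increments=[
    [0,0,0,0,1,0,10],
    [0,0,0,0,1.8,0,10],
    [0,0,0,0,1.8,0,10],
    [0,0,0,0,1.8,0,10],
    [0,0,0,0,1.8,0,10],
    [0,0,0,0,1.8,0,10],
  ],
)

```text
time_s: 33.3
tool_pos: [0.5936, 0.3504, 0.1453]
tool_rot: [[0.973, -0.23, 0.0], [-0.23, -0.973, 0.0], [-0.0, -0.0, -1.0]]
wrist_force: [-0.0, 0.9, -0.9]
finger_gap: 0.192
grip_force: 39.6
```

Run:
```python
from look import *
c,im=look([],"w14"); t=np.array(bot.get_state()["tool_pos"]); R=np.array(bot.get_state()["tool_rot"])
g=cv2.cvtColor(im,cv2.COLOR_BGR2GRAY).astype(int)
for r in (130,150,170,320):
    w=np.clip(g[r,308:332]-g[r,308:332].max()*.8,0,None); print(r,(w*np.arange(308,332)).sum()/w.sum())
hsv=cv2.cvtColor(im,cv2.COLOR_BGR2HSV); m=cv2.inRange(hsv,(0,120,50),(8,255,255))|cv2.inRange(hsv,(172,120,50),(180,255,255))
for r in (200,215,230): k=np.flatnonzero(m[r,270:370])+270; print(r,k.min(),k.max(),(k.min()+k.max())/2)
for cam in ("top","scene"):
    optics.capture(cam)
    for th in ("honey_jar","tea_tin","egg_cup"): print(cam,th,[(round(q["p"],2),onz(cam,q["at"],.01).round(3).tolist()) for q in nets.mark_of(th,cam)])
```

```text
[0.5936 0.3504 0.1453] -103.3 33.3 [-0.   0.9 -0.9] 0.192 39.63883101940155
130 317.1875
150 317.19018404907973
170 317.5904486251809
320 317.54844606946983
200 289 347 318.0
215 289 346 317.5
230 290 346 318.0
top honey_jar [(0.63, [0.551, 0.251, 0.01])]
top tea_tin [(0.72, [0.541, 0.101, 0.01]), (0.21, [0.543, 0.205, 0.01]), (0.17, [0.545, 0.164, 0.01])]
top egg_cup [(0.58, [0.537, 0.165, 0.01]), (0.16, [0.544, -0.439, 0.01])]
scene honey_jar [(0.85, [0.561, 0.239, 0.01])]
scene tea_tin [(0.68, [0.519, 0.097, 0.01]), (0.5, [0.409, -0.284, 0.01]), (0.4, [0.527, 0.409, 0.01])]
scene egg_cup [(0.74, [0.547, 0.186, 0.01]), (0.55, [0.717, -0.351, 0.01])]
```

Centred to within 0.5 mm, with everything standing in the caddy. I'm handing in.

```bash
python3 -c "
from station import bot
print(bot.finish_job())"
```

```text
the job is handed in; nothing more can be done
None
```

The job is handed in at about 33 s, though no verdict came back: by my last pictures the jar, tin and egg cup stand upright in the caddy, and the red clip is held open over the middle of the card, centred to about 0.5 mm, its lips about 2 cm below the card's top edge.

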